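# Check the balance with a weight from the lever-lid case

### The arm

A 7-joint arm with a two-finger parallel gripper is mounted at the origin on the work surface. World frame = base frame: x ahead of the robot, y to its left, z up, the work surface at z = 0. Lengths are in m, angles in rad, forces in N, time in s.
With the tool pointing down it reaches from about 0.4 to 0.9 m from the base axis. Payload 5.5 kg.
Tool frame: the origin (TCP) lies at the centre of the arm's flange, where the gripper is bolted on; the fingertips stand 173 mm ahead of it and the grasp point (between the pads) lies 155 mm ahead of it (env.grip_depth is the distance from the TCP to the grasp point, in m); x points along the fingers, y is the direction in which the jaws open and shut, and the axes are right-handed (so a half turn about x gives the same grasp; the last joint's range is limited). The gripper opens to 85 mm and grips with 20 to 120 N. Pads are 22 mm wide; open, the fingers measure 114 mm over their backs; the gripper's body (76 mm by 85 mm) begins 54 mm behind the grasp point. The pads swing forward as they close: fully open they stand 13 mm farther back than shut.
Start: joints at [-1.07, 0.501, -0.427, 1.55, 0.221, 1.138, -0.21], TCP at [0.153, 0.632, 0.405] pointing down, gripper open.
Joint ranges: [-2.88, 2.88], [-0.31, 2.03], [-1.54, 1.56], [0.2, 2.42], [-1.41, 4.55], [0.19, 2.02], [-2.57, 2.57]. Speed limits (rad/s): [2.57, 2.57, 3.14, 3.14, 3.14, 3.14, 3.14].

### API

Orientations are given as a unit quaternion [x, y, z, w].
In Python, from station import env gives the robot as it stands.
- The arm moves only by the shell command python3 -m inch 'ROWS'. ROWS is JSON, a list of rows, each a list of 3 entries, a list of its own where there are three numbers: the shift along the world's x, y, z in mm, then the turn, a rotation vector about the world's x, y, z in degrees, then the closure, from -1 (fully open) to 1 (shut), so that 0 is half open. In form: [[[tx, ty, tz], [wx, wy, wz], grip], ...]. A call has 1 to 12 rows; each row is the pose to reach, as a shift and turn from the pose measured when the call began; what a row does not reach only later rows make up. A row lasts 1/8 s, in which the tool goes at most 62.5 mm and 10.7 degrees, less where a joint would pass 70% of its speed; a pose out of reach is approached as far as the arm can. A call with a gripper value outside its range is refused whole. The fingers move at their own pace and stop on an object; the grip force is fixed at half the most. Time passes only in rows, so rows that repeat a pose let the fingers close. It gives the time, the measured TCP pose, the force and the opening at its end, in the units of the state.
- env.read_state(): the state, without advancing time (a new reading comes with each control period).
- env.grab_frame(name): name is "scene" or "top"; returns a dict with "pixels" (420x560x3 uint8, red, green, blue), "fovy" (degrees; the focal length in pixels is half the picture's height over the tangent of half this angle, whatever the lens; pixels are square), "cx", "cy" (the principal point, pixels), "extrinsics" (4x4, takes a point from camera to world coordinates). Camera axes: x right, y down, z forward; pixel columns grow to the right and rows downward; lengths in m; the calibration is good to about 2 mm. A picture is of the moment at which its call begins. There is no depth.
- env.hand_in(): hands the job in, once; it reports no verdict.
The state is a dict: "clock": time; "qpos": joint angles; "joint_velocities": joint speeds; "joint_torque": joint torques, N m; "position": TCP position; "orientation": TCP orientation; "contact_force": force on the tool from outside, world axes, zero at the start; "torque": the same for the moment, N m; "grip_width": finger opening in m.
Only numpy, scipy, OpenCV 4.12 (cv2) and the standard library are available. Lean on these libraries where they do the work, as an engineer would, in place of code of your own. Each camera call takes 0.05 s, during which the arm holds its last target.

### The job

The balance needs a check: lever up the lid of the weight case with the spatula's blade, put into the notch at the case's front (do not lift the lid with the fingers), and open it until it stands upright or leans back. Lay the spatula down on the bench, and set the largest of the three weights gently and upright in the middle of the balance pan. Leave the other two weights standing in the case and everything else on the bench where it is.

Things in the scene. Friction and masses are not known exactly. Their poses are not given: they have to be found in the camera images.
- spatula_grip (a point): Where to grip the spatula (loose, lying flat on the bench, 180 mm long, 70 g): on its black handle (100 long x 14 wide x 16 mm high), half-way up (8 mm), near the centre of mass, 25 mm behind the handle's front end. x axis along the tool towards the blade's tip, 105 mm ahead; z up. The handle's rear end is 75 mm behind.
- spatula_tip (a point): Middle of the free end of the spatula's blade: flat steel, 80 long x 16 wide x 2 mm thick, level, in line with the handle and at its mid-height.
- notch (a point): Middle of the mouth of the notch in the case's front face. It is cut from the top of the front wall: 44 mm wide, 8 mm high, right through the 6 mm wall; the sill is 4 mm below this point, the underside of the closed lid 4 mm above it. x axis points level into the case, square to its front; z up. A black strip on the lid's edge marks it.
- lid_hinge (a point): Middle of the lid's hinge line, at the rear top edge of the case, 4 mm higher than the notch point and 134 mm farther along the case's x. The hinge axis is the case's y; the underside of the lid lies in the plane through this line. The lid is a steel plate 160 wide, 132 deep, 5 mm thick, 280 g, flush with the case's front.
- lid (a joint): Lid angle in rad: 0 closed, 1.57 upright, at most 2.4. A stiff friction hinge: the lid stays at any angle where it is left; about 3.5 N at its front edge lifts it.
- case_floor (a point): Centre of the inner floor, 6 mm above the bench. Inside: 120 deep (x) x 148 wide (y) x 64 mm high. Two low dividers (14 mm above the floor, 3 mm thick, at y = -24.5 and +24.5 mm) run front to back and make three bays; one weight stands in each, in any order. Axes as for the case.
- pan (a point): Centre of the top of the balance's round steel pan, 120 mm across, 78 mm above the bench. The balance is a fixed white top-loading one, 230 deep x 170 wide, its housing 65 mm high; the pan lies 35 mm behind the housing's centre.
- weight_large_mid (a point): The largest of three plain steel weights standing in the case, at its centre (half-way up, on the axis). 32 mm across, 58 mm tall: a smooth cylinder 39 mm high with a narrower knob on top; z along the axis, up. 200 g. It is the one for the pan.
- weight_medium_mid (a point): The middle-sized of three plain steel weights standing in the case, at its centre (half-way up, on the axis). 26 mm across, 46 mm tall: a smooth cylinder 31 mm high with a narrower knob on top; z along the axis, up. It stays in the case.
- weight_small_mid (a point): The smallest of three plain steel weights standing in the case, at its centre (half-way up, on the axis). 21 mm across, 36 mm tall: a smooth cylinder 24 mm high with a narrower knob on top; z along the axis, up. It stays in the case.
- jar: Bystander, loose, to be left alone: small glass jar, 38 mm across, 48 mm tall, near the front edge. Origin at the centre of its underside.
- dish: Bystander, loose, to be left alone: flat glass dish, 60 mm across, 15 mm high. Origin at the centre of its underside.
- beaker: Bystander, loose, to be left alone: glass beaker, 68 mm across, 90 mm tall. Origin at the centre of its underside.
- crucible: Bystander, loose, to be left alone: white crucible, 40 mm across, 34 mm tall. Origin at the centre of its underside.
- brush: Bystander, loose, to be left alone: brush 170 mm long with a wooden handle, lying left of the spatula. Origin at the centre of its underside.
- reagent: Bystander, loose, to be left alone: brown reagent bottle, 56 mm across, 85 mm tall. Origin at the centre of its underside.
- stopper: Bystander, loose, to be left alone: rubber stopper, 30 mm across, 26 mm tall. Origin at the centre of its underside.
- case: Weight case: fixed metal box, 132 deep (x) x 160 wide (y) x 70 mm high without its lid, walls 6 mm, black corner strips. Origin at the centre of its underside; its front looks to its own -x (towards the robot, turned by its yaw).
- spatula: The spatula itself; origin under its middle, on the bench, 15 mm ahead of the grip point; axes as for the grip point.
- weight_large: The large weight itself; origin at the centre of its underside.
- balance: The balance itself, fixed; origin at the centre of its underside, x towards its rear.
Things that resemble listed ones, but are neither listed nor needed, are in the scene too. Of the things shaped like the spatula, the black one is meant.

How it is judged:
By the outcome, as a careful person would: the job done as asked, in the order asked, and still so for the second after the job is handed in, with the robot touching nothing.
It also fails if it takes over 72 s, if anything falls off the work surface, if the arm or the gripper's body presses on something with over 40 N, if the wrist force passes 120 N, or if a joint passes its speed limit or range.

## Working session

There is one attempt and no reset: what is moved stays moved. The work goes in short steps, Python scripts to look and compute and a shell command to move; the robot and the scene stay as the last step left them, time stands still between calls to the robot, and variables do not carry over. Pictures are saved under pics/ and viewed, and the job is handed in when it is done.

```bash
ls; mkdir -p pics
python3 - <<'E'
from station import env
import cv2,json,numpy as np
s=env.read_state()
print({k:np.round(v,3).tolist() for k,v in s.items()})
for n in ("scene","top"):
    f=env.grab_frame(n)
    cv2.imwrite(f"pics/{n}0.png",f["pixels"][:,:,::-1])
    print(n,f["fovy"],f["cx"],f["cy"],np.round(f["extrinsics"],4).tolist())
E
```

```text
pics
{'clock': 0.0, 'qpos': [-1.07, 0.502, -0.427, 1.551, 0.221, 1.138, -0.21], 'joint_velocities': [0.001, 0.0, -0.001, -0.0, -0.0, 0.0, 0.001], 'joint_torque': [0.0, -56.952, -5.816, -28.094, 0.011, 0.012, 0.0], 'position': [0.153, 0.631, 0.404], 'orientation': [0.083, 0.702, -0.085, 0.702], 'contact_force': [0.673, -0.082, -0.147], 'torque': [-0.048, -0.043, 0.002], 'grip_width': 0.085}
scene 54.77153877098084 275.96618767129564 208.03935820173683 [[-0.2936, 0.5674, -0.7693, 1.2132], [0.9558, 0.1853, -0.2282, 0.2658], [0.0131, -0.8023, -0.5968, 0.6407], [0.0, 0.0, 0.0, 1.0]]
top 49.109212758387244 274.5069426809017 213.24828788908525 [[0.0303, -0.9888, 0.1464, 0.3243], [-0.9994, -0.0274, 0.0219, 0.0401], [-0.0176, -0.1469, -0.989, 1.3391], [0.0, 0.0, 0.0, 1.0]]
```

View pics/scene0.png

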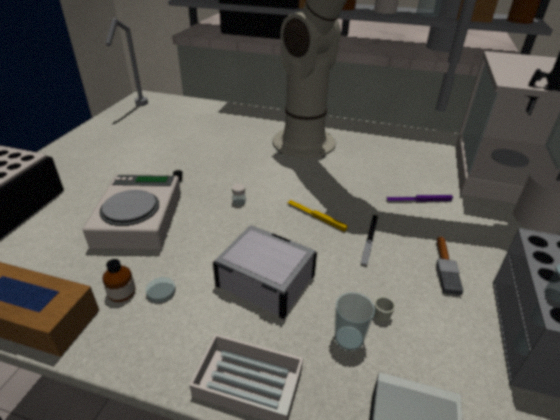

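View pics/top0.png

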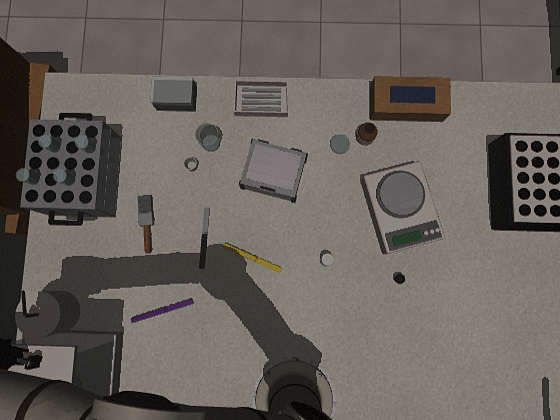

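The scene view shows the case at (265,268), the black spatula at (370,240), the balance at (130,210), yellow (317,215) and purple (420,198) lookalikes. In the top view the black spatula is at (205,238), yellow (252,257), purple (162,310), the case (273,170) and the pan (401,193). The black one fits the description, so I'll confirm it in an enlarged crop.

```bash
cat > h.py <<'E'
import numpy as np,cv2
from station import env
def K(f):
    fl=210/np.tan(np.radians(f["fovy"])/2); return fl,f["cx"],f["cy"]
def unproj(f,u,v,z):
    fl,cx,cy=K(f);E=np.array(f["extrinsics"])
    d=E[:3,:3]@np.array([(u-cx)/fl,(v-cy)/fl,1]);o=E[:3,3]
    return o+d*(z-o[2])/d[2]
def proj(f,p):
    fl,cx,cy=K(f);E=np.array(f["extrinsics"])
    q=E[:3,:3].T@(np.array(p)-E[:3,3]);return np.array([fl*q[0]/q[2]+cx,fl*q[1]/q[2]+cy])
def crop(f,x0,y0,w,h,s,name):
    im=f["pixels"][y0:y0+h,x0:x0+w,::-1]
    cv2.imwrite(name,cv2.resize(im,None,fx=s,fy=s,interpolation=cv2.INTER_CUBIC))
E
python3 - <<'E'
from h import *
f=env.grab_frame("top"); crop(f,185,125,130,150,4,"pics/t1.png"); crop(f,350,145,100,110,5,"pics/t2.png")
g=env.grab_frame("scene"); crop(g,200,190,190,130,4,"pics/s1.png"); crop(g,75,160,130,100,5,"pics/s2.png")
E
```

```text
(no output)
```

View pics/t1.png

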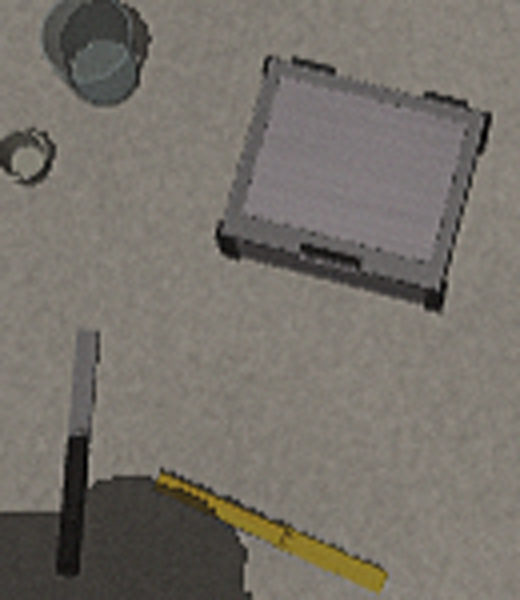

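View pics/t2.png

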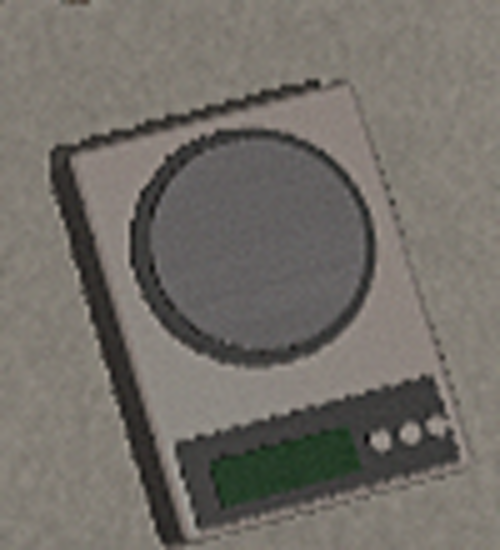

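View pics/s1.png

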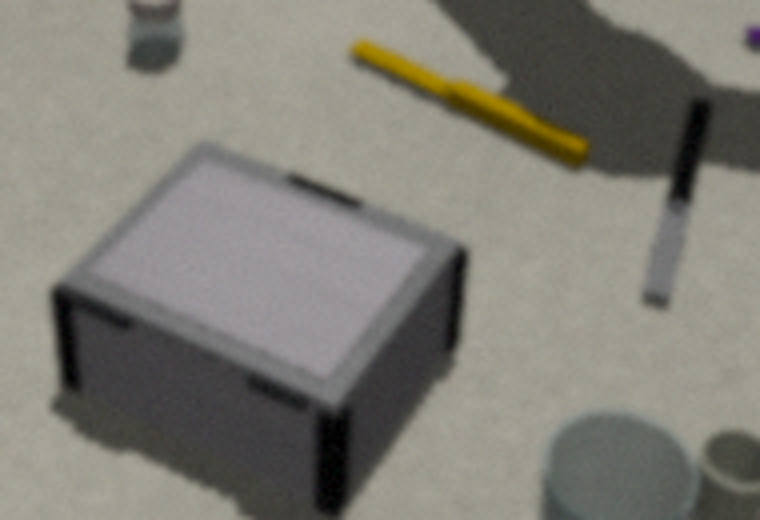

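View pics/s2.png

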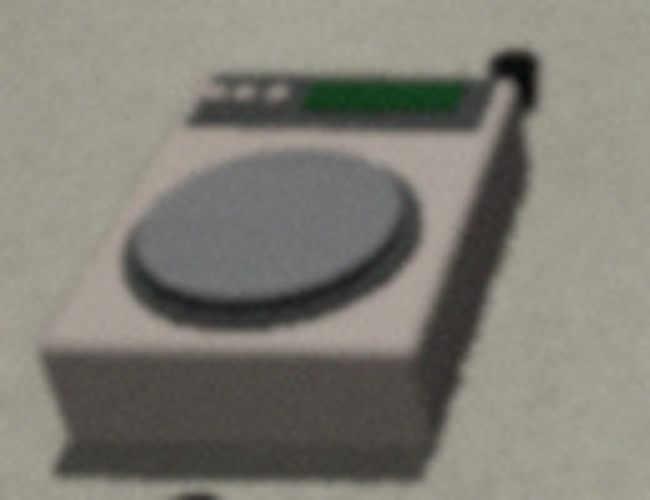

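Crop t1 confirms a black handle from (78,435) to (68,575) and a steel blade with its tip at (88,330); this is the one meant. Next I fit the poses.

```bash
cat > fit.py <<'E'
from h import *
from scipy.optimize import least_squares
f=env.grab_frame("top"); g=env.grab_frame("scene")
T=lambda a,b:(185+(a-1.5)/4,125+(b-1.5)/4)
S=lambda a,b:(200+(a-1.5)/4,190+(b-1.5)/4)
# case: lid top corners z=.075
c=np.array([[-66,80],[-66,-80],[66,-80],[66,80]])/1e3
pt=[T(224,230),T(441,288),T(490,113),T(270,58)]
ps=[S(467,247),S(205,144),S(53,288),S(330,407)]
def pts(p):
    R=np.array([[np.cos(p[2]),-np.sin(p[2])],[np.sin(p[2]),np.cos(p[2])]])
    return np.c_[c@R.T+p[:2],np.full(4,.075)]
def res(p,which):
    r=[]
    for q,a,b in zip(pts(p),pt,ps):
        if 't' in which:r+=list(proj(f,q)-a)
        if 's' in which:r+=list(proj(g,q)-b)
    return r
for w in('t','s','ts'):
    r=least_squares(res,[.58,0.05,-.2],args=(w,));print(w,r.x.round(4),np.round(r.fun,1))
p=r.x
for z in(.008,):
  print('tip',unproj(f,*T(88,331),z).round(4),unproj(g,*S(656,298),z).round(4))
print('handle front top',unproj(f,*T(78,436),.016).round(4),unproj(g,*S(680,199),.016).round(4))
print('rear top',unproj(f,*T(68,575),.016).round(4),unproj(g,*S(701,100),.016).round(4))
print('pan',unproj(f,350+262/5,145+242/5,.078).round(4),unproj(g,75+267/5,160+226/5,.078).round(4))
E
python3 fit.py
```

```text
t [ 0.6418  0.0745 -0.232 ] [-0.5  0.4  0.3  0.3 -0.2 -0.3  0.4 -0.4]
s [ 0.645   0.0762 -0.2458] [-1.  -0.2 -0.3 -0.6  0.5 -1.1  0.7  1.6]
ts [ 0.6434  0.0754 -0.2403] [-1.  -0.4 -1.2 -1.  -0.3 -0.1 -0.6 -1.1 -0.4 -0.6  0.4 -1.5  0.4 -1.1
  0.8  0.8]
tip [0.5332 0.2697 0.008 ] [0.5362 0.2695 0.008 ]
handle front top [0.4547 0.2716 0.016 ] [0.4575 0.2725 0.016 ]
rear top [0.3546 0.2735 0.016 ] [0.3567 0.2741 0.016 ]
pan [ 0.5765 -0.2855  0.078 ] [ 0.584  -0.2794  0.078 ]
```

```bash
cat >> h.py <<'E'
from scipy.spatial.transform import Rotation as Ro
def delta(pos,jawdeg):
    """shift mm, turn deg to reach TCP pos with tool x down, jaw axis at angle jawdeg (mod 180) in world xy"""
    s=env.read_state();R0=Ro.from_quat(s["orientation"])
    best=None
    for k in(0,180):
        a=np.radians(jawdeg+k);x=np.array([0,0,-1.]);y=np.array([np.cos(a),np.sin(a),0]);
        R=Ro.from_matrix(np.c_[x,y,np.cross(x,y)]);v=np.degrees((R*R0.inv()).as_rotvec())
        if best is None or np.linalg.norm(v)<np.linalg.norm(best):best=v
    return ((np.array(pos)-s["position"])*1e3).round(1),best.round(2)
def st():
    s=env.read_state();R=Ro.from_quat(s["orientation"]).as_matrix()
    print('t',round(s["clock"],2),'p',np.round(s["position"],4),'x',R[:,0].round(3),'y',R[:,1].round(3),'F',np.round(s["contact_force"],1),'M',np.round(s["torque"],2),'w',round(s["grip_width"],4),'q',np.round(s["qpos"],2))
E
python3 - <<'E'
from h import *
st();print(delta([.441,.272,.25],88.7),delta([.441,.272,.177],88.7))
E
```

```text
t 0.3 p [0.1531 0.6316 0.4043] x [-0.    -0.001 -1.   ] y [ 0.236  0.972 -0.001] F [-0.2  0.  -1.7] M [-0.03 -0.01  0.  ] w 0.0855 q [-1.07  0.5  -0.43  1.55  0.22  1.14 -0.21]
(array([ 287.9, -359.6, -154.3]), array([ 4.000e-02, -1.000e-02,  1.233e+01])) (array([ 287.9, -359.6, -227.3]), array([ 4.000e-02, -1.000e-02,  1.233e+01]))
```

```bash
python3 -m inch '[[[40,-45,0],[0,0,6],0],[[80,-95,0],[0,0,12.3],0],[[115,-145,-20],[0,0,12.3],0],[[150,-190,-50],[0,0,12.3],0],[[185,-235,-80],[0,0,12.3],0],[[220,-280,-110],[0,0,12.3],0],[[255,-325,-140],[0,0,12.3],0],[[288,-360,-160],[0,0,12.3],0],[[288,-360,-160],[0,0,12.3],0],[[288,-360,-160],[0,0,12.3],0]]'
python3 - <<'E'
from h import *
st();print(delta([.441,.272,.177],88.7))
g=env.grab_frame("scene");crop(g,300,120,180,150,4,"pics/s3.png")
g=env.grab_frame("top");crop(g,150,190,130,130,4,"pics/t3.png")
E
```

```text
clock: 1.55
position: [0.441, 0.2719, 0.2444]
orientation: [0.008, 0.707, -0.008, 0.707]
contact_force: [-0.7, 1.6, -0.3]
grip_width: 0.0428
t 1.55 p [0.441  0.2719 0.2444] x [-0. -0. -1.] y [ 0.024  1.    -0.   ] F [-0.7  1.6 -0.3] M [ 0.02  0.03 -0.04] w 0.0428 q [-0.34  0.48 -0.32  2.    0.23  0.69  0.74]
(array([ -0. ,   0.1, -67.4]), array([ 0.  , -0.03,  0.06]))
```

View pics/s3.png

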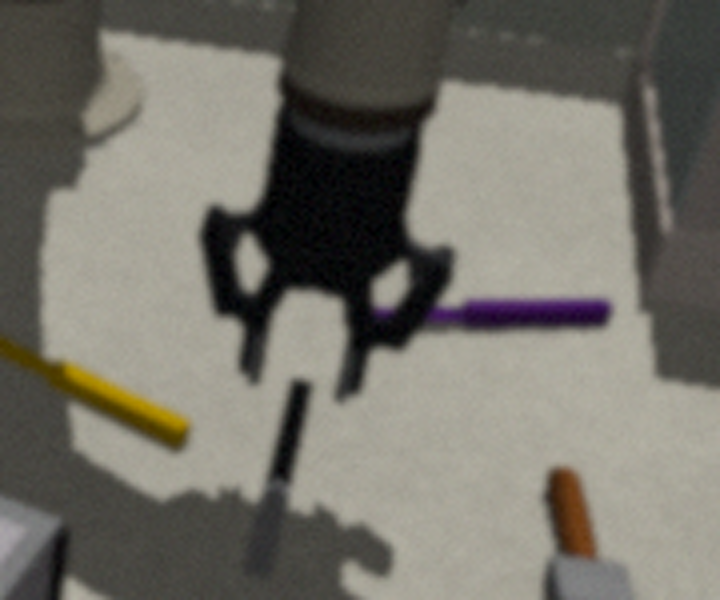

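The fingers at (250,370) and (350,390) straddle the line of the black handle (290,430). I'll go down and grip.

```bash
python3 -m inch '[[[0,0,-35],[0,0,0],0],[[0,0,-55],[0,0,0],0],[[0,0,-67],[0,0,0],0],[[0,0,-67],[0,0,0],0],[[0,0,-67],[0,0,0],1],[[0,0,-67],[0,0,0],1],[[0,0,-67],[0,0,0],1],[[0,0,-67],[0,0,0],1],[[0,0,-67],[0,0,0],1],[[0,0,-67],[0,0,0],1]]'
python3 - <<'E'
from h import *
st()
g=env.grab_frame("scene");crop(g,300,120,180,150,4,"pics/s4.png")
E
```

```text
clock: 2.9
position: [0.4408, 0.2736, 0.179]
orientation: [0.008, 0.706, -0.007, 0.708]
contact_force: [-1.1, -0.0, 6.0]
grip_width: 0.0122
t 2.9 p [0.4408 0.2736 0.179 ] x [ 0.002  0.002 -1.   ] y [0.021 1.    0.002] F [-1.1 -0.   6. ] M [-0.05  0.23 -0.02] w 0.0122 q [-0.39  0.6  -0.27  2.02  0.29  0.56  0.69]
```

View pics/s4.png

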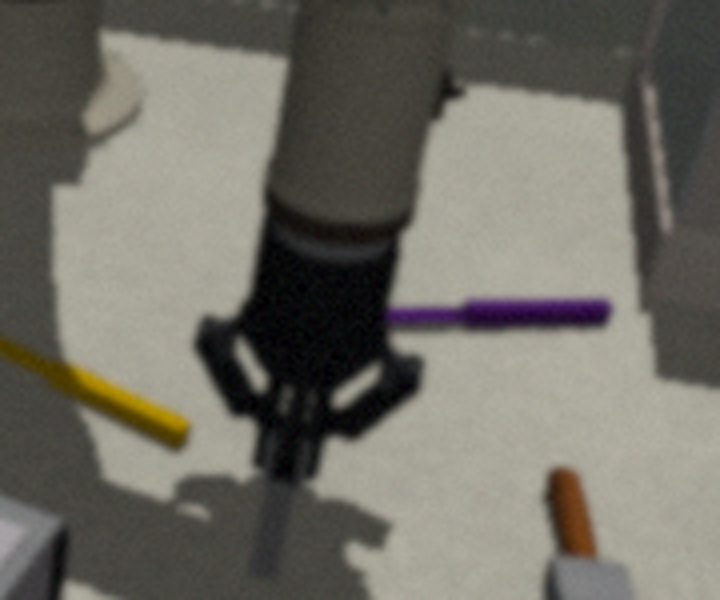

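```bash
python3 -m inch '[[[0,0,30],[0,0,0],1],[[0,0,70],[0,0,0],1],[[0,-40,70],[0,0,-6],1],[[5,-80,70],[0,0,-12.5],1],[[15,-120,70],[0,0,-12.5],1],[[23,-154,65],[0,0,-12.5],1],[[23,-154,58],[0,0,-12.5],1],[[23,-154,58],[0,0,-12.5],1],[[23,-154,58],[0,0,-12.5],1]]'
python3 - <<'E'
from h import *
st();print(delta([.4638,.1194,.237],76.25))
g=env.grab_frame("scene");crop(g,200,150,150,140,4,"pics/s5.png")
g=env.grab_frame("top");crop(g,200,130,130,130,4,"pics/t5.png")
E
```

```text
clock: 4.08
position: [0.4636, 0.1209, 0.2372]
orientation: [0.084, 0.701, -0.083, 0.703]
contact_force: [0.6, -0.4, -0.2]
grip_width: 0.0124
t 4.08 p [0.4636 0.1209 0.2372] x [ 0.002  0.002 -1.   ] y [0.235 0.972 0.002] F [ 0.6 -0.4 -0.2] M [-0.03 -0.05  0.05] w 0.0124 q [-0.1   0.43 -0.25  2.1   0.18  0.62  0.86]
(array([ 0.2, -1.5, -0.2]), array([-0.11,  0.13, -0.18]))
```

View pics/s5.png

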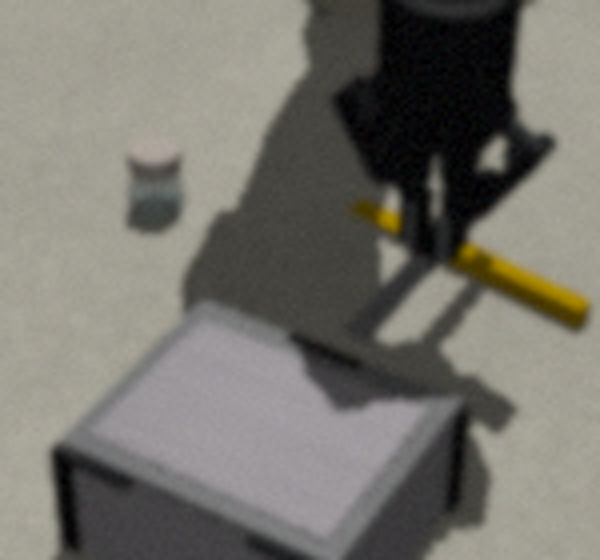

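View pics/t5.png

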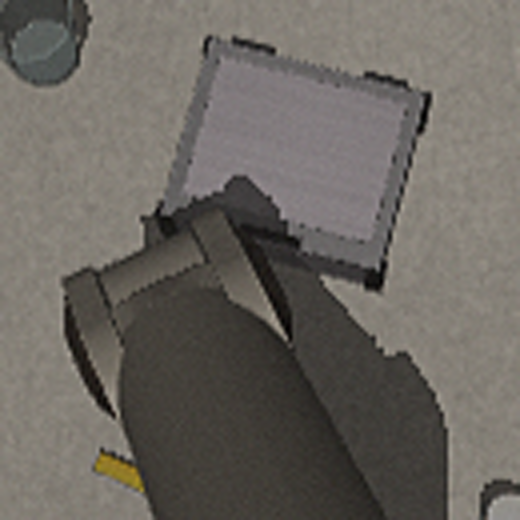

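Run:
```python
from h import *
g=env.grab_frame("scene")
u=np.array([.9714,-.2376,0]);n=np.array([.2376,.9714,0])
im=cv2.resize(g["pixels"][200:260,270:340,::-1],None,fx=10,fy=10,interpolation=cv2.INTER_CUBIC)
cv2.imwrite("pics/s6a.png",im)
G=np.array([.4636,.1209,.066])
for s in(-.008,.008):
    a=G+.02*u+s*n;b=G+.094*u+s*n
    P=[tuple(int(x) for x in (proj(g,q)-[270,200]+.5)*10) for q in(a,b)]
    cv2.line(im,P[0],P[1],(0,0,255),1);print(P)
C=np.array([.6434,.0754,0])
for s in(-.08,-.022,.022,.08):
    p=(proj(g,C-.066*u+s*n+[0,0,.075])-[270,200]+.5)*10
    cv2.circle(im,tuple(int(x) for x in p),4,(0,255,0),1)
cv2.imwrite("pics/s6.png",im)
```

```text
[(309, 156), (151, 331)]
[(371, 178), (215, 356)]
```

View pics/s6.png

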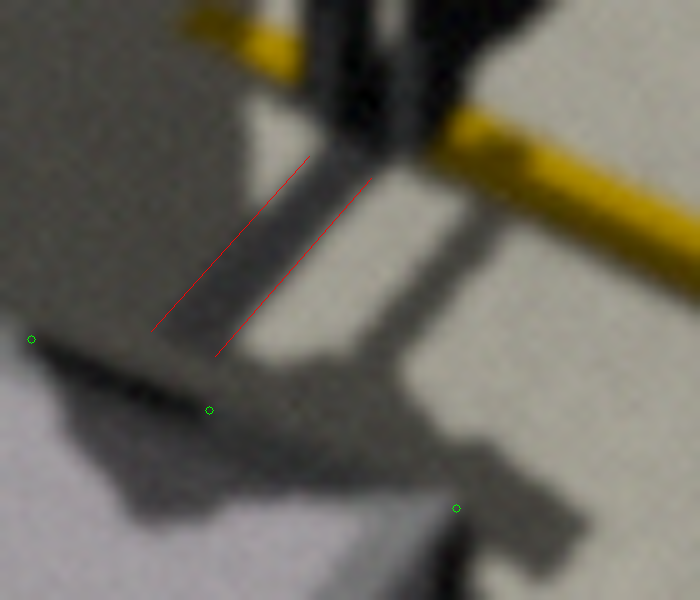

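```bash
python3 -m inch '[[[15,-5,0],[0,0,0],1],[[28,-8.5,0],[0,0,0],1],[[36,-10.5,0],[0,0,0],1],[[44,-12,0],[0,0,0],1],[[44,-12,0],[0,0,0],1],[[44,-12,0],[0,0,0],1]]'
python3 - <<'E'
from h import *
st()
g=env.grab_frame("scene");crop(g,240,180,100,90,7,"pics/s7.png")
E
```

```text
clock: 4.97
position: [0.5073, 0.1087, 0.2371]
orientation: [0.084, 0.702, -0.083, 0.703]
contact_force: [0.9, 0.5, -0.5]
grip_width: 0.0122
t 4.97 p [0.5073 0.1087 0.2371] x [ 0.002  0.002 -1.   ] y [0.235 0.972 0.002] F [ 0.9  0.5 -0.5] M [0.   0.   0.04] w 0.0122 q [-0.07  0.49 -0.24  2.01  0.18  0.67  0.91]
```

View pics/s7.png

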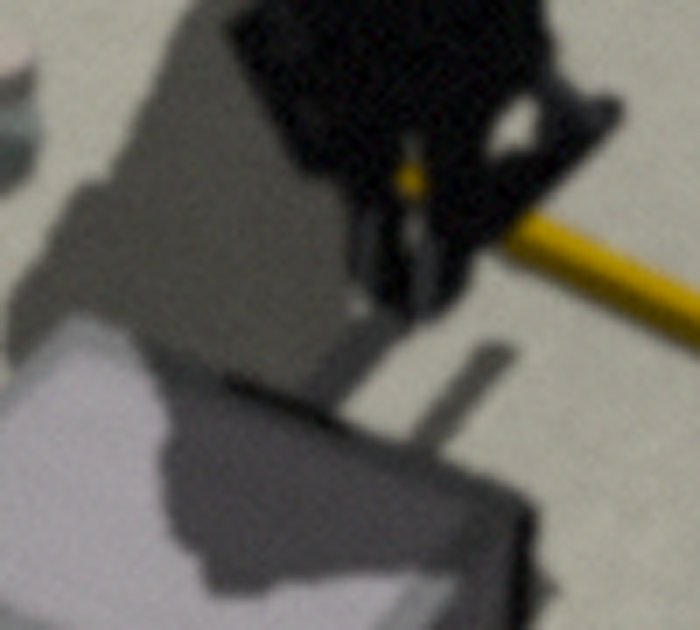

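No contact force during insertion, and the blade enters at (325,395) within the black strip (232–356). Now I start levering along the arc about the hinge.

```bash
python3 -m inch '[[[0,0,4],[0,0,0],1],[[0,0,8],[0,0,0],1],[[0.4,-0.1,13],[0,0,0],1],[[1,-0.2,18],[0,0,0],1],[[1.7,-0.4,23],[0,0,0],1],[[2.7,-0.6,28],[0,0,0],1],[[3.8,-0.9,32.5],[0,0,0],1],[[5.3,-1.3,37],[0,0,0],1],[[6.7,-1.6,42],[0,0,0],1],[[6.7,-1.6,42],[0,0,0],1]]'
python3 - <<'E'
from h import *
st()
g=env.grab_frame("scene");crop(g,200,150,160,150,5,"pics/s8.png")
E
```

```text
clock: 6.28
position: [0.5144, 0.1071, 0.2797]
orientation: [0.084, 0.701, -0.083, 0.703]
contact_force: [-1.7, 1.0, -2.8]
grip_width: 0.0123
t 6.28 p [0.5144 0.1071 0.2797] x [ 0.003  0.002 -1.   ] y [0.235 0.972 0.003] F [-1.7  1.  -2.8] M [0.14 0.76 0.01] w 0.0123 q [-0.04  0.43 -0.26  1.97  0.15  0.76  0.94]
```

View pics/s8.png

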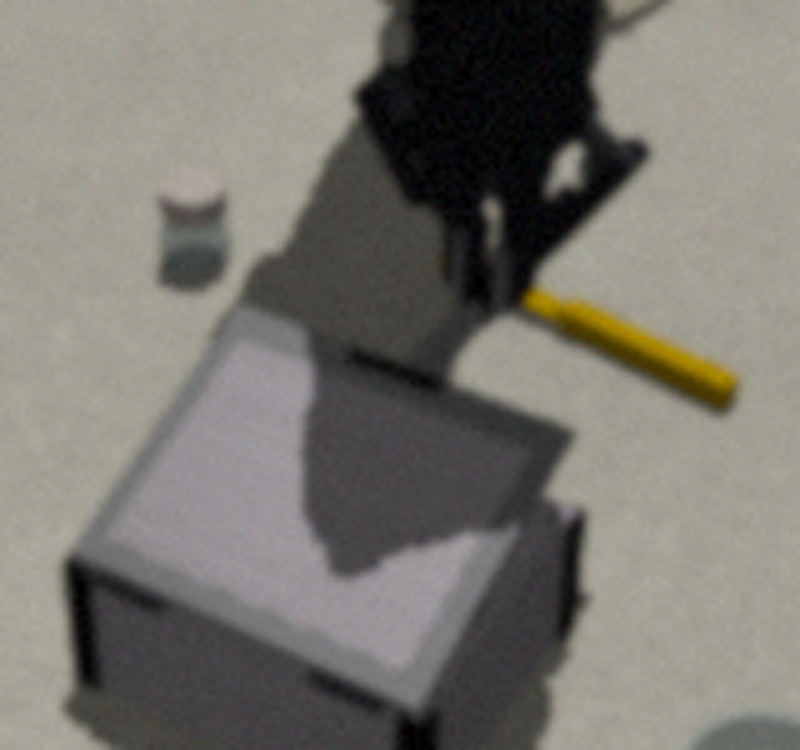

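```bash
python3 -m inch '[[[3.7,-0.9,9],[0,0,0],1],[[8.2,-2,18],[0,0,0],1],[[13.3,-3.3,26.4],[0,0,0],1],[[19.2,-4.7,34.3],[0,0,0],1],[[25.7,-6.3,41.6],[0,0,0],1],[[32.8,-8,48.3],[0,0,0],1],[[32.8,-8,48.3],[0,0,0],1]]'
python3 - <<'E'
from h import *
st()
g=env.grab_frame("scene");crop(g,200,120,160,150,5,"pics/s9.png")
E
```

```text
clock: 7.2
position: [0.5486, 0.0988, 0.3288]
orientation: [0.085, 0.7, -0.083, 0.704]
contact_force: [-0.4, -0.5, -1.2]
grip_width: 0.0121
t 7.2 p [0.5486 0.0988 0.3288] x [ 0.007  0.002 -1.   ] y [0.235 0.972 0.004] F [-0.4 -0.5 -1.2] M [ 0.01  0.12 -0.02] w 0.0121 q [-0.02  0.4  -0.26  1.86  0.13  0.88  0.99]
```

View pics/s9.png

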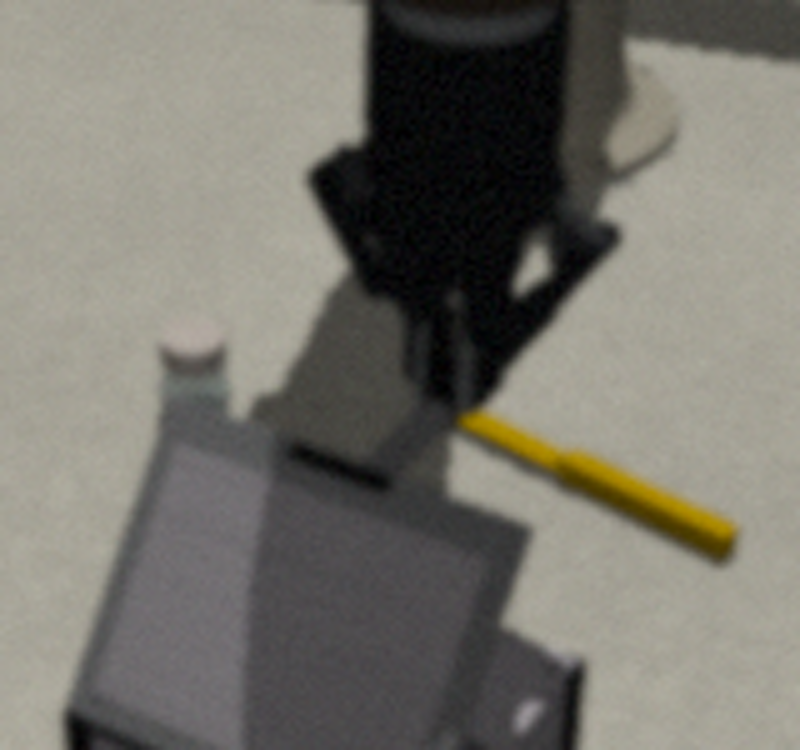

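```bash
python3 -m inch '[[[10.9,-2.7,8.3],[0,0,0],1],[[22.6,-5.5,15.2],[0,0,0],1],[[35.2,-8.6,20.5],[0,0,0],1],[[48.2,-11.8,24.2],[0,0,0],1],[[61.6,-15.1,26.3],[0,0,0],1],[[75,-18.4,26.6],[0,0,0],1],[[75,-18.4,26.6],[0,0,0],1]]'
python3 - <<'E'
from h import *
st()
g=env.grab_frame("scene");crop(g,190,90,160,150,5,"pics/s10.png")
g=env.grab_frame("top");crop(g,200,100,140,140,5,"pics/t10.png")
E
```

```text
clock: 8.12
position: [0.625, 0.0797, 0.3555]
orientation: [0.085, 0.699, -0.083, 0.705]
contact_force: [1.0, -0.3, -0.6]
grip_width: 0.0125
t 8.12 p [0.625  0.0797 0.3555] x [ 0.009  0.002 -1.   ] y [0.236 0.972 0.004] F [ 1.  -0.3 -0.6] M [ 0.01 -0.01 -0.02] w 0.0125 q [ 0.01  0.49 -0.24  1.66  0.13  1.    1.06]
```

View pics/s10.png

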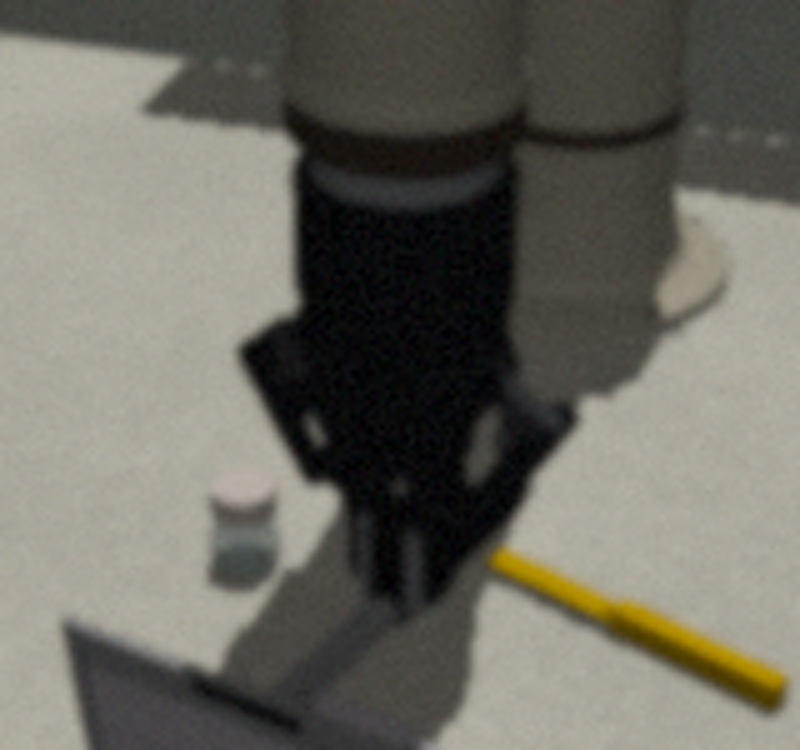

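View pics/t10.png

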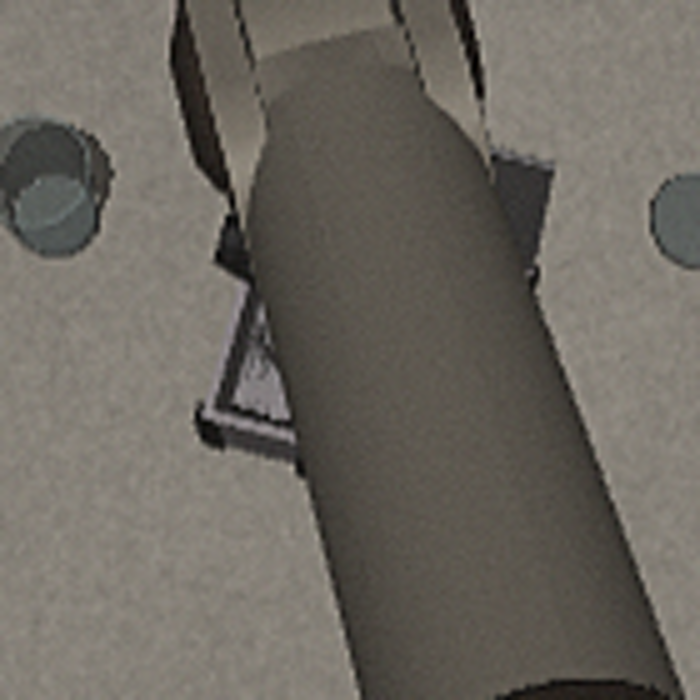

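```bash
python3 -m inch '[[[9,-2.2,0],[0,0,0],1],[[19,-4.6,-1],[0,0,0],1],[[29,-7,-3],[0,0,0],1],[[29,-7,-3],[0,0,0],1],[[5,-1,-3],[0,0,0],1],[[-40,10,-3],[0,0,0],1],[[-90,22,0],[0,0,0],1],[[-130,40,0],[0,0,0],1],[[-150,90,0],[0,0,6],1],[[-170,140,-10],[0,0,12.5],1],[[-180,190,-30],[0,0,12.5],1]]'
python3 - <<'E'
from h import *
st()
g=env.grab_frame("scene");cv2.imwrite("pics/s11.png",g["pixels"][:,:,::-1]);crop(g,180,180,180,130,4,"pics/s11c.png")
g=env.grab_frame("top");crop(g,130,100,190,190,4,"pics/t11.png")
E
```

```text
clock: 9.6
position: [0.4439, 0.2718, 0.3268]
orientation: [0.009, 0.703, -0.005, 0.711]
contact_force: [1.2, 0.2, -0.7]
grip_width: 0.0121
t 9.6 p [0.4439 0.2718 0.3268] x [ 0.012  0.006 -1.   ] y [0.019 1.    0.006] F [ 1.2  0.2 -0.7] M [ 0.   -0.04 -0.02] w 0.0121 q [-0.27  0.36 -0.39  1.95  0.18  0.85  0.79]
```

View pics/s11.png

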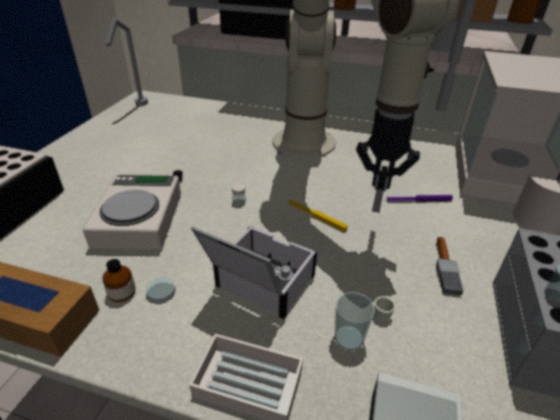

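View pics/t11.png

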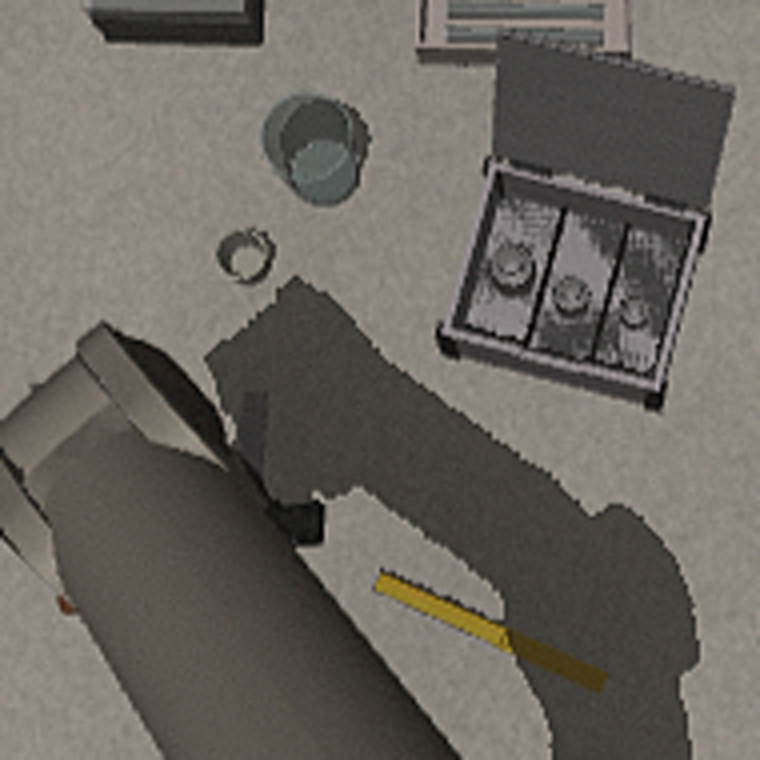

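The lid leans back; in the crop t11 the weights are at (512,265) largest, (570,297) medium and (633,312) smallest. I'll check whether the spatula is still level in the grip before laying it down.

Run:
```python
from h import *
st();print(delta([.441,.272,.181],88.7))
s=env.read_state();R=Ro.from_quat(s["orientation"]).as_matrix();p=s["position"]
g=env.grab_frame("scene");f=env.grab_frame("top")
# spatula axis in tool frame: tool x down, fwd = y cross down.. 
fw=np.cross(R[:,1],-R[:,0]); G=p+R[:,0]*.171
for nm,c,o,w,sc in(("s12",g,(340,160),(80,90),8),("t12",f,(170,180),(60,70),9)):
    im=cv2.resize(c["pixels"][o[1]:o[1]+w[1],o[0]:o[0]+w[0],::-1],None,fx=sc,fy=sc,interpolation=cv2.INTER_CUBIC)
    for k in(-.008,.008):
        P=[tuple(int(x) for x in (proj(c,q)-o+.5)*sc) for q in(G+.015*fw+k*R[:,1],G+.094*fw+k*R[:,1])]
        cv2.line(im,*P,(0,0,255),1)
    cv2.imwrite(f"pics/{nm}.png",im)
```

```text
t 9.7 p [0.4412 0.2761 0.3248] x [ 0.006  0.008 -1.   ] y [0.011 1.    0.008] F [-0.9  0.  -0.7] M [-0.08  0.04  0.01] w 0.0118 q [-0.28  0.36 -0.4   1.95  0.18  0.85  0.79]
(array([  -0.2,   -4.1, -143.8]), array([-0.44,  0.37, -0.68]))
```

View pics/s12.png

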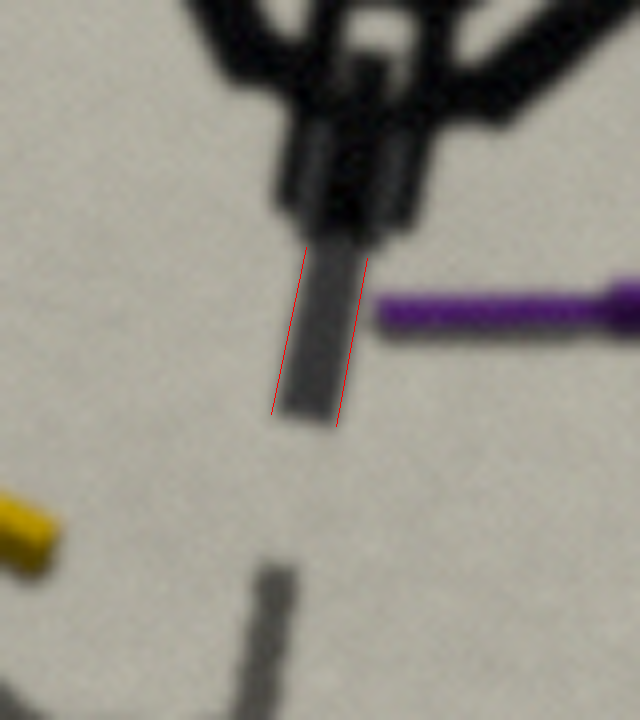

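View pics/t12.png

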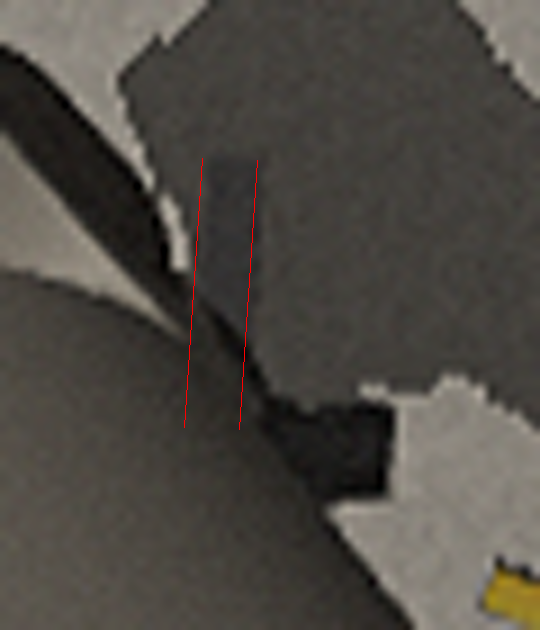

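The blade matches its predicted level outline in both views, so I lay it down.

```bash
python3 -m inch '[[[0,-4,-40],[-0.4,0.4,-0.7],1],[[0,-4,-85],[-0.4,0.4,-0.7],1],[[0,-4,-120],[-0.4,0.4,-0.7],1],[[0,-4,-138],[-0.4,0.4,-0.7],1],[[0,-4,-143],[-0.4,0.4,-0.7],1],[[0,-4,-145],[-0.4,0.4,-0.7],1],[[0,-4,-145],[-0.4,0.4,-0.7],1]]'; python3 -c "from h import *;st()"
```

```text
clock: 10.68
position: [0.4442, 0.2676, 0.1815]
orientation: [0.01, 0.706, -0.011, 0.708]
contact_force: [-0.2, 0.5, -0.4]
grip_width: 0.0123
t 10.68 p [0.4442 0.2676 0.1815] x [ 0.003 -0.002 -1.   ] y [ 0.029  1.    -0.002] F [-0.2  0.5 -0.4] M [ 0.03 -0.01 -0.01] w 0.0123 q [-0.35  0.6  -0.3   2.02  0.32  0.57  0.67]
```

```bash
python3 -m inch '[[[0,0,-2],[0,0,0],1],[[0,0,-2.5],[0,0,0],1],[[0,0,-2.5],[0,0,0],0],[[0,0,-2.5],[0,0,0],0],[[0,0,-2.5],[0,0,0],0],[[0,0,-2.5],[0,0,0],0],[[0,0,30],[0,0,0],0],[[0,0,90],[0,0,0],0],[[0,0,150],[0,0,0],0]]'
python3 - <<'E'
from h import *
st()
f=env.grab_frame("top");g=env.grab_frame("scene");crop(f,185,125,130,150,4,"pics/t13.png");crop(g,170,150,220,150,3.6,"pics/s13.png")
E
```

```text
clock: 11.8
position: [0.4439, 0.2674, 0.3327]
orientation: [0.009, 0.707, -0.011, 0.707]
contact_force: [0.6, -0.2, -0.1]
grip_width: 0.0429
t 11.8 p [0.4439 0.2674 0.3327] x [ 0.001 -0.002 -1.   ] y [ 0.029  1.    -0.002] F [ 0.6 -0.2 -0.1] M [ 0.05 -0.12 -0.03] w 0.0429 q [-0.26  0.35 -0.4   1.95  0.18  0.88  0.79]
```

View pics/t13.png

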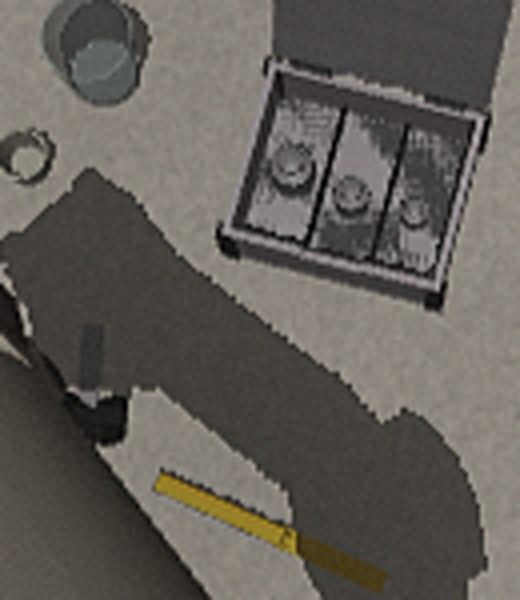

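View pics/s13.png

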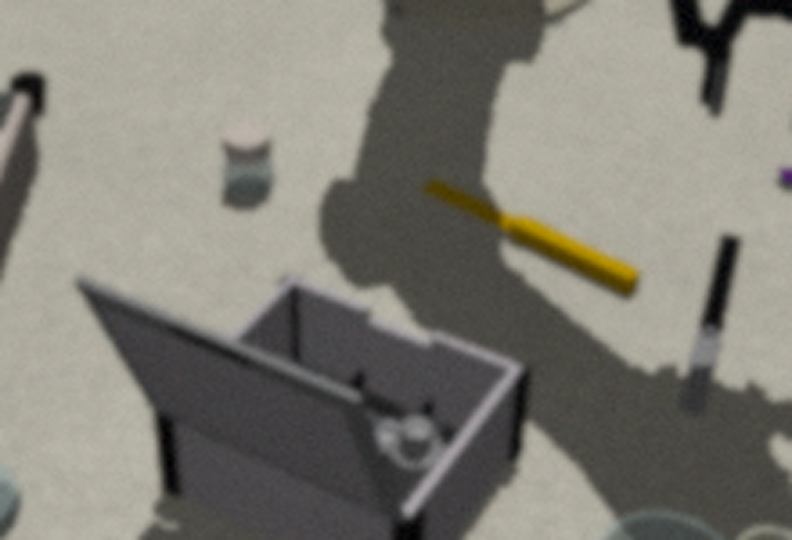

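The spatula lies flat on the bench, with its blade at (690,385) in s13. The largest weight is the one in the left bay at (292,165) in t13; I'll confirm it in an enlarged crop.

Run:
```python
from h import *
f=env.grab_frame("top");g=env.grab_frame("scene")
crop(f,235,135,75,65,10,"pics/t14.png");crop(g,255,230,70,60,11,"pics/s14.png")
```

```text
(no output)
```

View pics/t14.png

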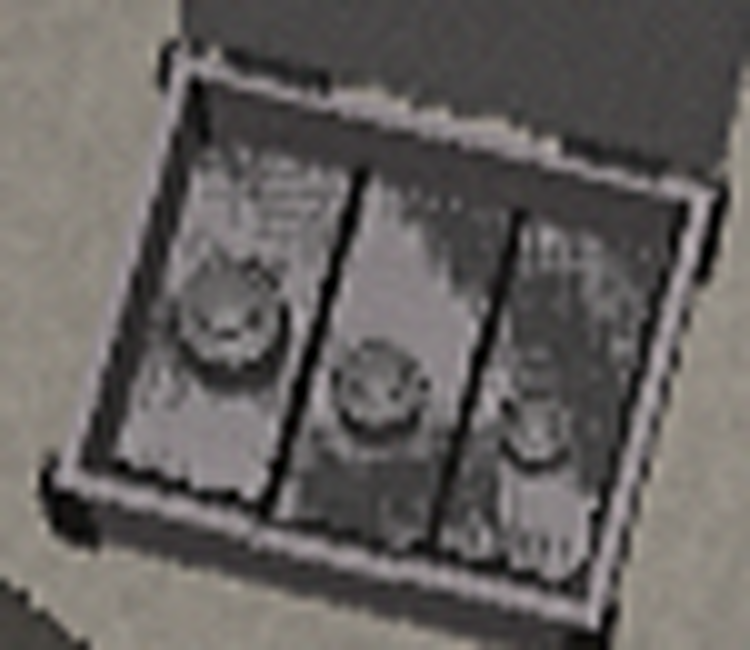

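View pics/s14.png

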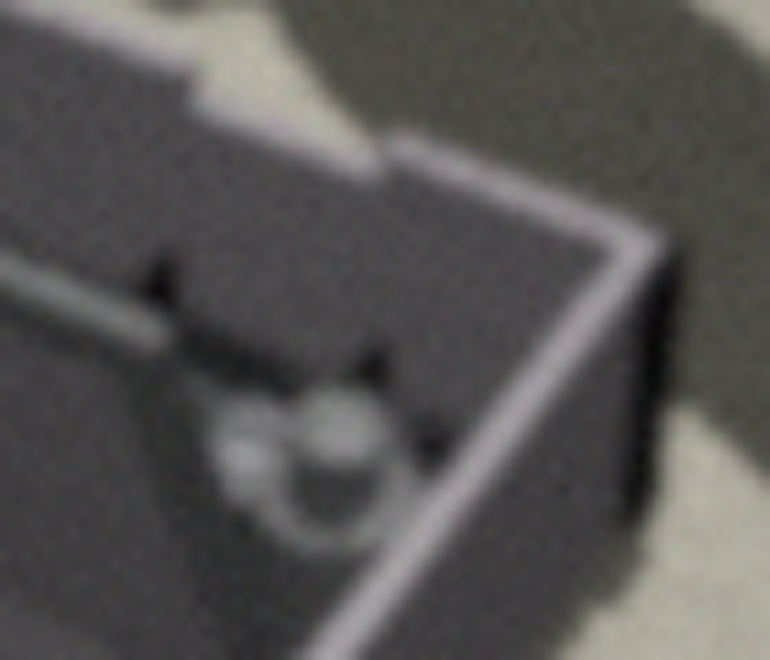

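```bash
cat > ov.py <<'E'
from h import *
def ring(im,c,o,sc,ctr,r,z,col):
    a=np.linspace(0,2*np.pi,60)
    P=np.array([(proj(c,[ctr[0]+r*np.cos(t),ctr[1]+r*np.sin(t),z])-o+.5)*sc for t in a])
    cv2.polylines(im,[P.astype(np.int32)],True,col,1)
def zoom(c,o,w,sc):
    return cv2.resize(c["pixels"][o[1]:o[1]+w[1],o[0]:o[0]+w[0],::-1],None,fx=sc,fy=sc,interpolation=cv2.INTER_CUBIC)
E
python3 - <<'E'
from ov import *
f=env.grab_frame("top");g=env.grab_frame("scene")
a=unproj(f,235+22.55,135+30.75,.045);b=unproj(g,255+337/11-.5,230+418/11-.5,.064);d=unproj(g,255+335/11-.5,230+482/11-.5,.045)
print(a.round(4),b.round(4),d.round(4))
c=(a+b)/2;c=c[:2]
u=np.array([.9714,-.2376]);n=np.array([.2376,.9714])
rel=c-np.array([.6434,.0754]);print('case frame',rel@u,rel@n)
for nm,cam,o,w,sc in(("t15",f,(235,135),(75,65),10),("s15",g,(255,230),(70,60),11)):
    im=zoom(cam,o,w,sc)
    ring(im,cam,o,sc,c,.016,.045,(0,0,255));ring(im,cam,o,sc,c,.016,.006,(0,255,0))
    cv2.imwrite(f"pics/{nm}.png",im)
E
```

```text
[0.6533 0.122  0.045 ] [0.6538 0.121  0.064 ] [0.6514 0.1204 0.045 ]
case frame -0.0010663378195449463 0.04719652913480729
```

View pics/t15.png

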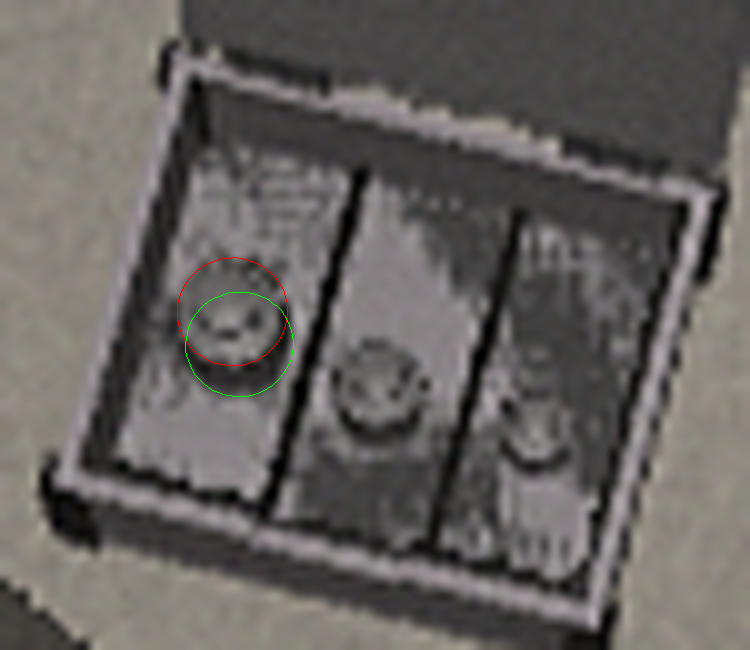

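View pics/s15.png

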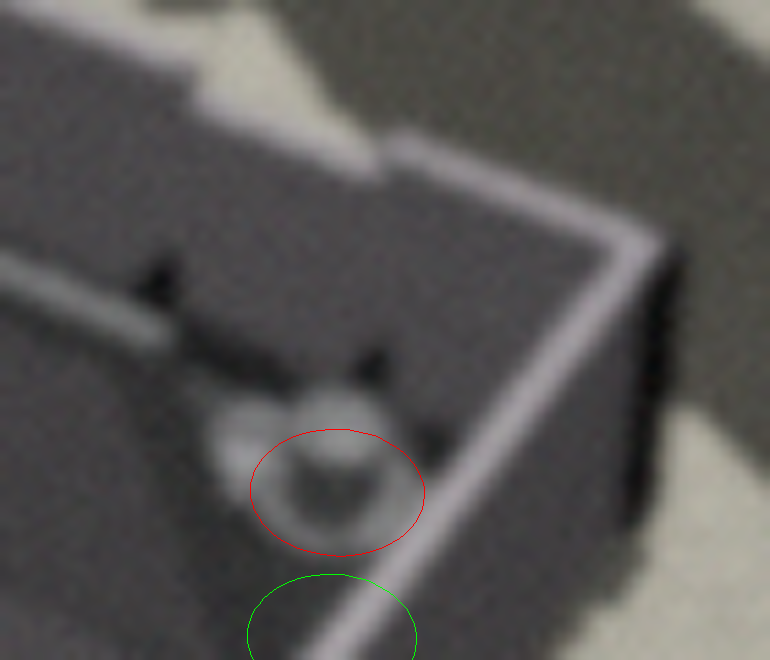

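The red shoulder ring matches the left weight in both views at (0.653, 0.121). It is about 1.7 times as wide as the right one and wider than the middle one, so it is the largest.

```bash
python3 -c "
from h import *
st();print(delta([.653,.121,.30],166.25))"
```

```text
t 12.1 p [0.4438 0.2671 0.3306] x [ 0.001 -0.003 -1.   ] y [ 0.029  1.    -0.003] F [-0.1  0.1 -0.5] M [-0.04  0.01 -0.01] w 0.0426 q [-0.26  0.35 -0.4   1.95  0.18  0.87  0.79]
(array([ 209.2, -146.1,  -30.6]), array([ 0.1 ,  0.17, 77.93]))
```

```bash
python3 -m inch '[[[20,-15,10],[0,0,10],-0.3],[[45,-33,10],[0,0,20],-0.3],[[70,-52,10],[0,0,30],-0.3],[[100,-70,10],[0,0,40],-0.3],[[130,-90,10],[0,0,50],-0.3],[[160,-110,5],[0,0,60],-0.3],[[190,-132,0],[0,0,70],-0.3],[[209,-146,-15],[0,0,78],-0.3],[[209,-146,-30],[0,0,78],-0.3],[[209,-146,-30],[0,0,78],-0.3],[[209,-146,-30],[0,0,78],-0.3]]'
python3 - <<'E'
from ov import *
st();print(delta([.653,.121,.19],166.25))
g=env.grab_frame("scene");crop(g,170,110,190,190,4,"pics/s16.png")
E
```

```text
clock: 13.48
position: [0.6518, 0.1228, 0.3006]
orientation: [-0.437, 0.555, 0.437, 0.557]
contact_force: [1.3, 0.6, 0.1]
grip_width: 0.0557
t 13.47 p [0.6518 0.1228 0.3006] x [ 0.002  0.001 -1.   ] y [-0.972  0.235 -0.002] F [1.3 0.6 0.1] M [ 0.06  0.04 -0.04] w 0.0557 q [ 0.17  0.67 -0.57  1.6   0.41  1.    2.37]
(array([   1.2,   -1.8, -110.6]), array([-0.06,  0.13, -0.14]))
```

View pics/s16.png

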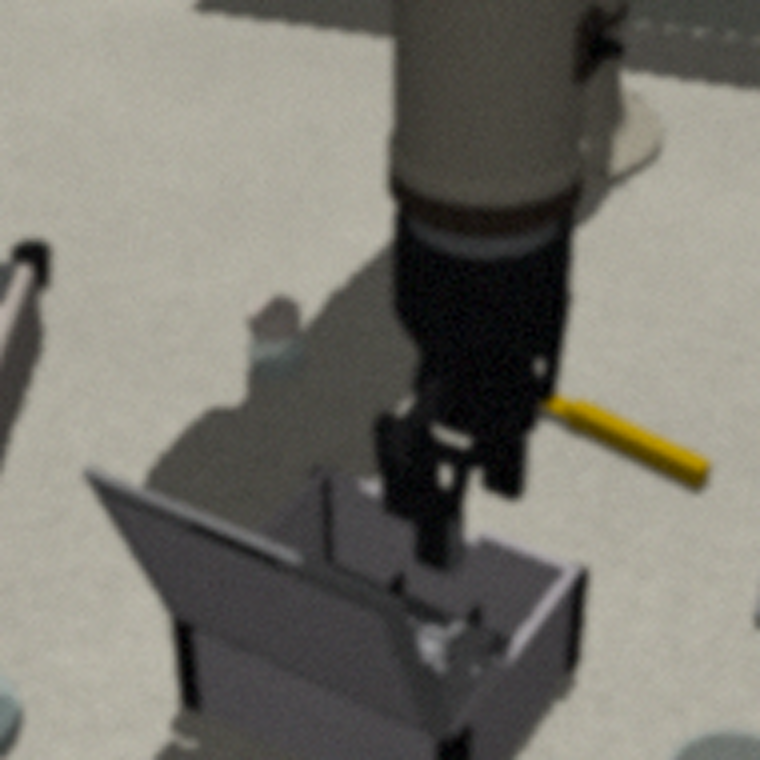

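```bash
python3 -m inch '[[[1,-2,-20],[0,0,0],-0.3],[[1,-2,-45],[0,0,0],-0.3],[[1,-2,-65],[0,0,0],-0.3],[[1,-2,-80],[0,0,0],-0.3],[[1,-2,-80],[0,0,0],-0.3]]'
python3 - <<'E'
from ov import *
st();print(delta([.653,.121,.19],166.25))
g=env.grab_frame("scene");crop(g,230,190,100,100,7,"pics/s17.png")
E
```

```text
clock: 14.15
position: [0.6524, 0.1206, 0.2195]
orientation: [-0.437, 0.555, 0.437, 0.556]
contact_force: [0.0, 0.0, 1.0]
grip_width: 0.0555
t 14.15 p [0.6524 0.1206 0.2195] x [ 0.001  0.001 -1.   ] y [-0.972  0.235 -0.001] F [0. 0. 1.] M [-0.05 -0.02 -0.04] w 0.0555 q [ 0.14  0.77 -0.53  1.63  0.47  0.87  2.33]
(array([  0.6,   0.4, -29.5]), array([-0.03,  0.05, -0.15]))
```

View pics/s17.png

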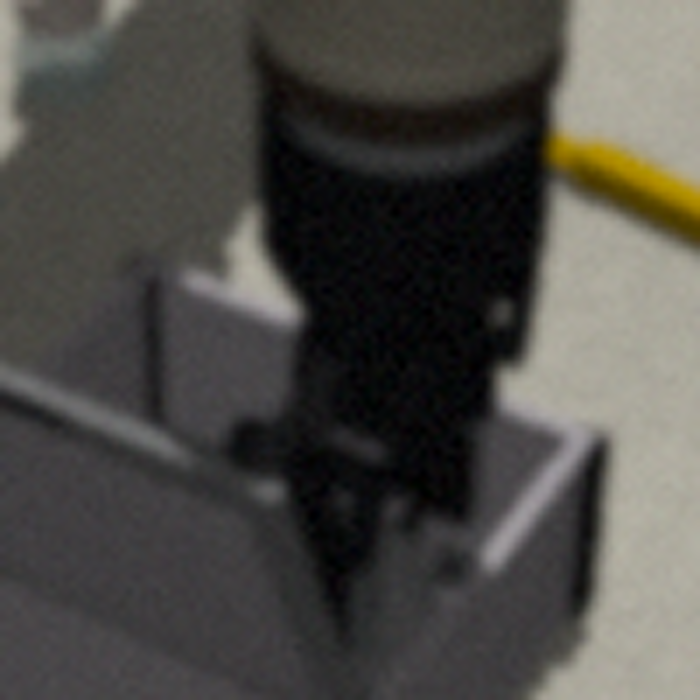

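```bash
python3 -m inch '[[[0.5,0.4,-12],[0,0,0],-0.3],[[0.5,0.4,-22],[0,0,0],-0.3],[[0.5,0.4,-29],[0,0,0],-0.3],[[0.5,0.4,-29],[0,0,0],-0.3]]'; python3 -c "from h import *;st()"
```

```text
clock: 14.7
position: [0.6534, 0.1213, 0.1917]
orientation: [-0.438, 0.555, 0.437, 0.557]
contact_force: [-2.1, -1.1, 3.2]
grip_width: 0.0557
t 14.7 p [0.6534 0.1213 0.1917] x [ 0.002  0.001 -1.   ] y [-0.972  0.235 -0.002] F [-2.1 -1.1  3.2] M [-0.08  0.17 -0.08] w 0.0557 q [ 0.13  0.8  -0.51  1.63  0.49  0.83  2.32]
```

```bash
python3 -m inch '[[[0,0,0],[0,0,0],0.1],[[0,0,0],[0,0,0],0.2],[[0,0,0],[0,0,0],0.3],[[0,0,0],[0,0,0],0.5],[[0,0,0],[0,0,0],1],[[0,0,0],[0,0,0],1],[[0,0,0],[0,0,0],1]]'; python3 -c "from h import *;st()"
```

```text
clock: 15.58
position: [0.6535, 0.1213, 0.1918]
orientation: [-0.438, 0.555, 0.437, 0.557]
contact_force: [0.1, -0.6, 0.5]
grip_width: 0.0304
t 15.57 p [0.6535 0.1213 0.1918] x [ 0.003  0.001 -1.   ] y [-0.972  0.235 -0.002] F [ 0.1 -0.6  0.5] M [-0.05 -0.02 -0.09] w 0.0304 q [ 0.13  0.8  -0.51  1.63  0.49  0.83  2.32]
```

```bash
python3 -m inch '[[[0,0,8],[0,0,0],1],[[0,0,25],[0,0,0],1],[[0,0,55],[0,0,0],1],[[0,0,95],[0,0,0],1],[[0,0,135],[0,0,0],1],[[0,0,135],[0,0,0],1]]'
python3 - <<'E'
from ov import *
st()
f=env.grab_frame("top");g=env.grab_frame("scene")
crop(g,170,110,190,190,4,"pics/s18.png")
for c in([.580,-.2825],[.5765,-.2855]):
  for nm,cam,o,w,sc in(("t19",f,(350,145),(100,110),5),("s19",g,(75,160),(130,100),5)):
    im=zoom(cam,o,w,sc);ring(im,cam,o,sc,c,.06,.078,(0,0,255));cv2.imwrite(f"pics/{nm}_{int(c[0]*1e4)}.png",im)
im1=np.vstack([cv2.imread(f"pics/s19_{k}.png")[:,:600] for k in(5800,5765)]);im1=cv2.resize(im1,None,fx=.6,fy=.6)
E
ls pics
```

```text
clock: 16.32
position: [0.6549, 0.1222, 0.3322]
orientation: [-0.439, 0.552, 0.436, 0.559]
contact_force: [0.0, 1.6, -2.9]
grip_width: 0.0302
t 16.32 p [0.6549 0.1222 0.3322] x [ 0.011  0.002 -1.   ] y [-0.972  0.235 -0.01 ] F [ 0.   1.6 -2.9] M [ 0.   -0.07 -0.  ] w 0.0302 q [ 0.18  0.64 -0.59  1.57  0.39  1.05  2.39]
s1.png
s10.png
s11.png
s11c.png
s12.png
s13.png
s14.png
s15.png
s16.png
s17.png
s18.png
s19_5765.png
s19_5800.png
s2.png
s3.png
s4.png
s5.png
s6.png
s6a.png
s7.png
s8.png
s9.png
scene0.png
t1.png
t10.png
t11.png
t12.png
t13.png
t14.png
t15.png
t19_5765.png
t19_5800.png
t2.png
t3.png
t5.png
top0.png
```

View pics/s18.png

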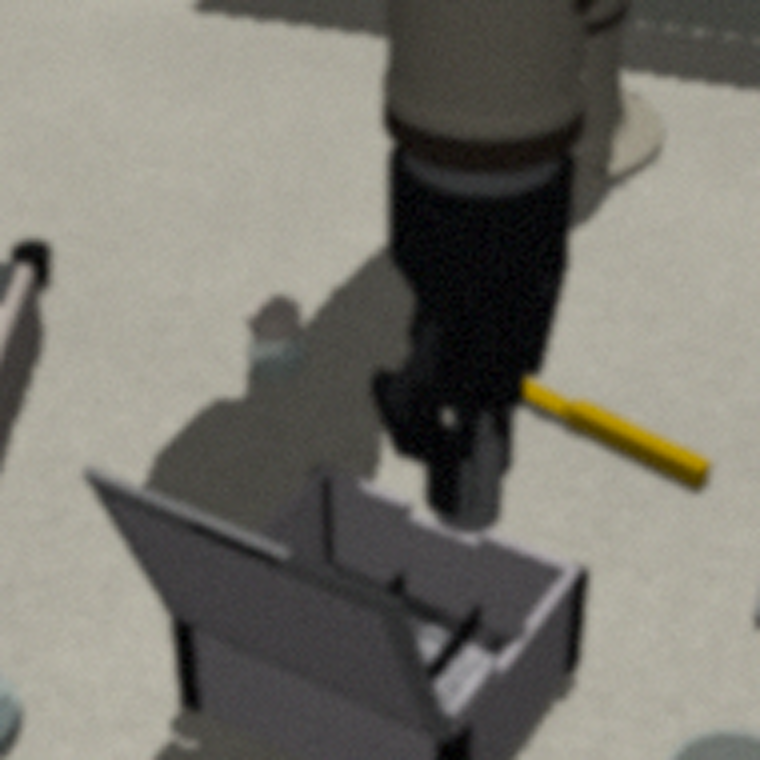

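View pics/t19_5800.png

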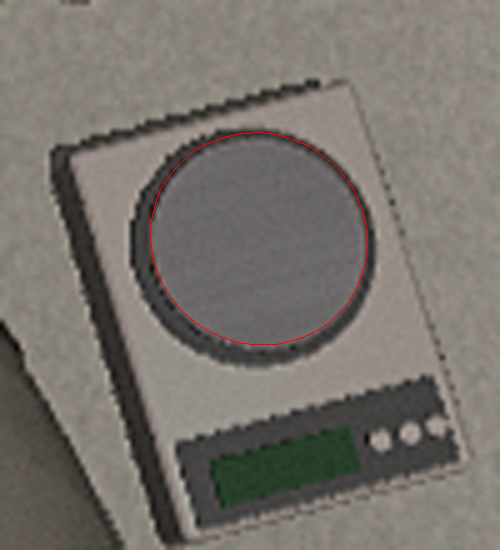

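View pics/s19_5800.png

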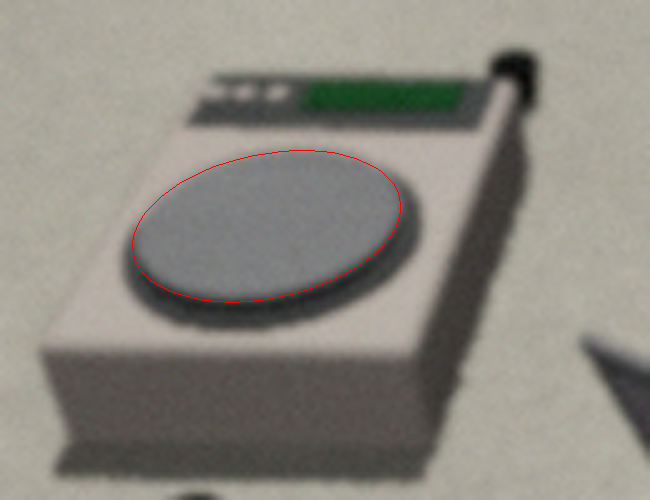

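The weight hangs upright in the grip, and the pan ring fits both views at (0.580, -0.2825).

```bash
python3 -c "
from h import *
st();print(delta([.580,-.2825,.32],136))"
```

```text
t 16.43 p [0.6534 0.1212 0.3277] x [ 0.004  0.001 -1.   ] y [-0.972  0.235 -0.004] F [-0.6 -0.5 -2.1] M [-0.06  0.04  0.03] w 0.0303 q [ 0.18  0.64 -0.59  1.57  0.39  1.04  2.39]
(array([ -73.4, -403.7,   -7.7]), array([ 3.00e-02,  2.20e-01, -3.04e+01]))
```

```bash
python3 -m inch '[[[-2,-20,0],[0,0,-3],1],[[-8,-55,0],[0,0,-8],1],[[-18,-100,0],[0,0,-13],1],[[-26,-145,0],[0,0,-18],1],[[-35,-190,0],[0,0,-23],1],[[-43,-235,0],[0,0,-28],1],[[-51,-280,0],[0,0,-30],1],[[-59,-325,0],[0,0,-30],1],[[-67,-365,-4],[0,0,-30],1],[[-71,-390,-8],[0,0,-30],1],[[-73,-404,-8],[0,0.2,-30],1],[[-73,-404,-8],[0,0.2,-30],1]]'; python3 -c "
from h import *
st();print(delta([.580,-.2825,.266],136))"
```

```text
clock: 17.92
position: [0.5794, -0.2844, 0.3188]
orientation: [-0.277, 0.651, 0.278, 0.65]
contact_force: [-0.0, 0.3, -2.4]
grip_width: 0.0299
t 17.93 p [ 0.5794 -0.2844  0.3188] x [-0.001  0.    -1.   ] y [-0.722  0.692  0.001] F [-0.   0.3 -2.4] M [-0.02  0.03 -0.03] w 0.0299 q [ 0.77  0.6  -0.49  1.63  0.32  0.99  2.55]
(array([  0.6,   1.9, -52.8]), array([-0.01, -0.07, -0.21]))
```

```bash
python3 -m inch '[[[0.6,2,-5],[0,0,-8],1],[[0.6,2,-20],[0,0,-15],1],[[0.6,2,-32],[0,0,-15],1],[[0.6,2,-42],[0,0,-15],1],[[0.6,2,-47],[0,0,-15],1],[[0.6,2,-49],[0,0,-15],1],[[0.6,2,-49],[0,0,-15],1]]'
python3 - <<'E'
from ov import *
st();print(delta([.580,-.2825,.2643],121))
g=env.grab_frame("scene");crop(g,75,110,130,130,5,"pics/s20.png")
E
```

```text
clock: 18.8
position: [0.5801, -0.2826, 0.2699]
orientation: [-0.19, 0.681, 0.19, 0.681]
contact_force: [0.7, -0.2, -1.7]
grip_width: 0.0306
t 18.8 p [ 0.5801 -0.2826  0.2699] x [-0.001  0.    -1.   ] y [-0.518  0.855  0.001] F [ 0.7 -0.2 -1.7] M [-0.04  0.02  0.01] w 0.0306 q [ 0.71  0.64 -0.41  1.66  0.31  0.9   2.29]
(array([-0.1,  0.1, -5.6]), array([-0.02, -0.05, -0.21]))
```

View pics/s20.png

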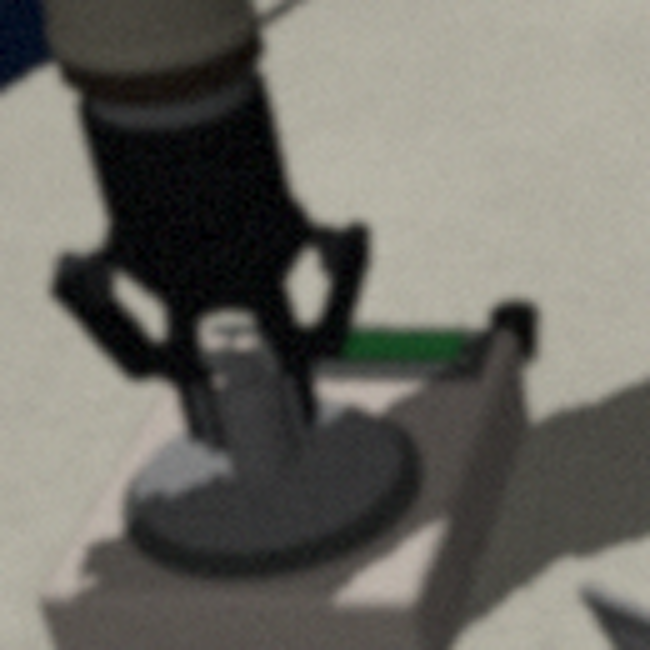

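The weight is just above the pan centre at about (265,475) in the crop. I lower the last few millimetres slowly and watch the force.

```bash
python3 -m inch '[[[0,0,-2],[0,0,0],1],[[0,0,-3.5],[0,0,0],1],[[0,0,-4.5],[0,0,0],1],[[0,0,-5],[0,0,0],1],[[0,0,-5],[0,0,0],1]]'; python3 -c "from h import *;st()"
```

```text
clock: 19.48
position: [0.5801, -0.2826, 0.265]
orientation: [-0.19, 0.681, 0.19, 0.681]
contact_force: [-0.5, 0.3, -3.2]
grip_width: 0.0302
t 19.48 p [ 0.5801 -0.2826  0.265 ] x [-0.001  0.    -1.   ] y [-0.518  0.855  0.001] F [-0.5  0.3 -3.2] M [ 0.   -0.01 -0.05] w 0.0302 q [ 0.7   0.65 -0.41  1.67  0.31  0.89  2.29]
```

```bash
python3 -m inch '[[[0,0,-0.5],[0,0,0],1],[[0,0,-1],[0,0,0],1],[[0,0,-1.2],[0,0,0],1],[[0,0,-1.2],[0,0,0],1]]'; python3 -c "from h import *;st()"
```

```text
clock: 19.98
position: [0.5801, -0.2826, 0.2638]
orientation: [-0.19, 0.681, 0.19, 0.681]
contact_force: [-0.2, -0.1, -2.4]
grip_width: 0.0306
t 19.98 p [ 0.5801 -0.2826  0.2638] x [-0.001  0.    -1.   ] y [-0.518  0.855  0.001] F [-0.2 -0.1 -2.4] M [0.02 0.   0.02] w 0.0306 q [ 0.7   0.65 -0.41  1.67  0.31  0.89  2.29]
```

```bash
python3 -m inch '[[[0,0,-0.4],[0,0,0],1],[[0,0,-0.8],[0,0,0],1],[[0,0,-0.8],[0,0,0],1]]'; python3 -c "from h import *;st()"
```

```text
clock: 20.35
position: [0.5802, -0.2825, 0.2637]
orientation: [-0.19, 0.681, 0.19, 0.681]
contact_force: [-3.0, 0.8, 6.2]
grip_width: 0.0304
t 20.35 p [ 0.5802 -0.2825  0.2637] x [-0.001  0.    -1.   ] y [-0.518  0.855  0.   ] F [-3.   0.8  6.2] M [ 0.22  0.7  -0.02] w 0.0304 q [ 0.7   0.65 -0.41  1.67  0.32  0.89  2.29]
```

The weight is seated: the force rose to +6 N and z stopped at 0.2637. Now I release and withdraw.

```bash
python3 -m inch '[[[0,0,0],[0,0,0],0.3],[[0,0,0],[0,0,0],0.2],[[0,0,0],[0,0,0],0.1],[[0,0,0],[0,0,0],-0.1],[[0,0,0],[0,0,0],-0.3],[[0,0,0],[0,0,0],-0.3],[[0,0,15],[0,0,0],-0.3],[[0,0,45],[0,0,0],-0.3],[[0,0,90],[0,0,0],-0.3],[[0,0,140],[0,0,0],-0.3],[[-30,60,150],[0,0,0],-0.3],[[-60,110,150],[0,0,0],-0.3]]'; python3 -m inch '[[[-30,50,0],[0,0,0],-0.3],[[-60,100,0],[0,0,0],-0.3],[[-90,150,0],[0,0,0],-0.3],[[-110,180,0],[0,0,0],-0.3],[[-110,180,0],[0,0,0],-0.3],[[-110,180,0],[0,0,0],-0.3]]'
python3 - <<'E'
from ov import *
st()
f=env.grab_frame("top");g=env.grab_frame("scene")
cv2.imwrite("pics/top21.png",f["pixels"][:,:,::-1]);cv2.imwrite("pics/scene21.png",g["pixels"][:,:,::-1])
c=[.58,-.2825]
ims=[]
for cam,o,w,sc in((f,(360,150),(80,80),5),(g,(90,170),(80,80),5)):
    im=zoom(cam,o,w,sc);ring(im,cam,o,sc,c,.06,.078,(0,0,255));ring(im,cam,o,sc,c,.016,.117,(0,255,0));ims.append(im)
cv2.imwrite("pics/pan21.png",np.hstack(ims))
E
```

```text
clock: 21.85
position: [0.5208, -0.1721, 0.4164]
orientation: [-0.191, 0.68, 0.189, 0.682]
contact_force: [0.6, 0.3, 0.7]
grip_width: 0.0555
clock: 22.6
position: [0.4112, 0.0076, 0.4173]
orientation: [-0.191, 0.679, 0.189, 0.683]
contact_force: [-0.4, -0.7, 0.8]
grip_width: 0.0554
t 22.6 p [0.4112 0.0076 0.4173] x [ 0.006 -0.002 -1.   ] y [-0.518  0.856 -0.005] F [-0.4 -0.7  0.8] M [ 0.   -0.02 -0.  ] w 0.0554 q [ 0.56  0.05 -0.66  2.09  0.04  1.01  2.  ]
```

View pics/pan21.png

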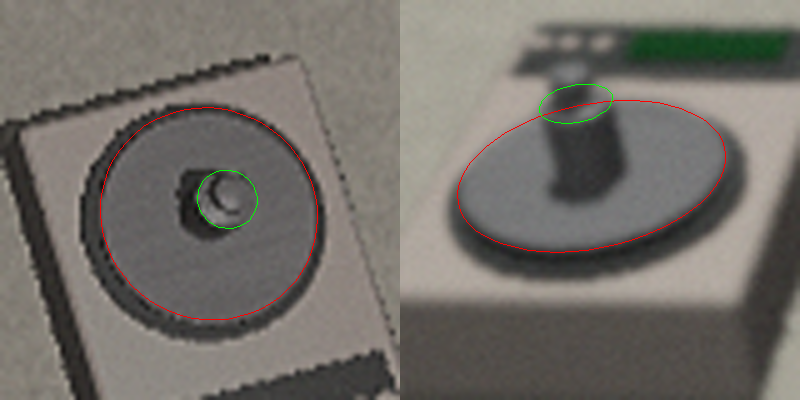

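View pics/scene21.png

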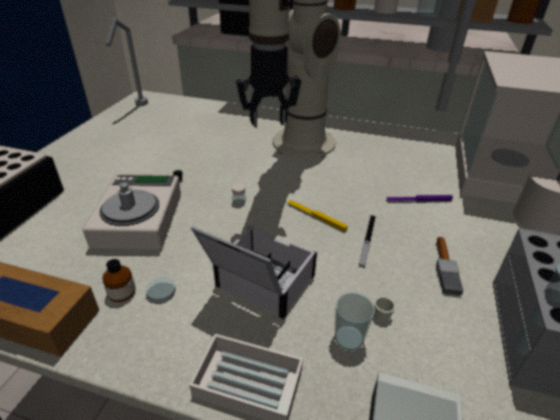

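View pics/top21.png

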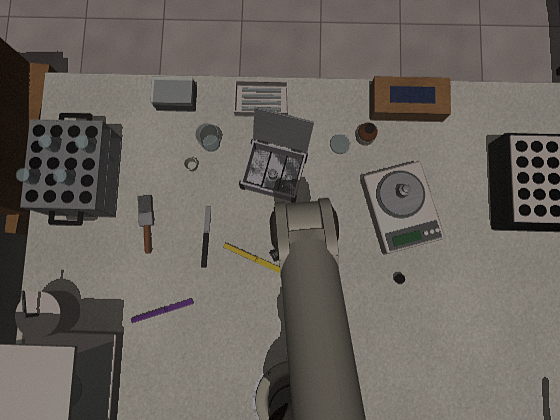

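The weight stands upright in the middle of the pan, the lid leans back, and the spatula lies on the bench. I'll make one last check of the two weights in the case.

Run:
```python
from ov import *
f=env.grab_frame("top");g=env.grab_frame("scene")
im=zoom(f,(235,100),(80,105),5);im2=zoom(g,(185,220),(80,105),5)
# lid outline for angles
u=np.array([.9714,-.2376,0]);n=np.array([.2376,.9714,0]);H=np.array([.6434,.0754,.07])+.068*u
for th,col in((95,(0,255,255)),(105,(0,255,0)),(115,(0,0,255))):
    t=np.radians(th);e=H+.132*(-np.cos(t)*u+np.array([0,0,np.sin(t)]))
    for i,c,o in((im,f,(235,100)),(im2,g,(185,220))):
        P=[tuple(int(x) for x in (proj(c,e+k*n)-o+.5)*5) for k in(-.08,.08)];cv2.line(i,*P,col,1)
cv2.imwrite("pics/fin.png",np.hstack([im,im2]))
```

```text
(no output)
```

View pics/fin.png

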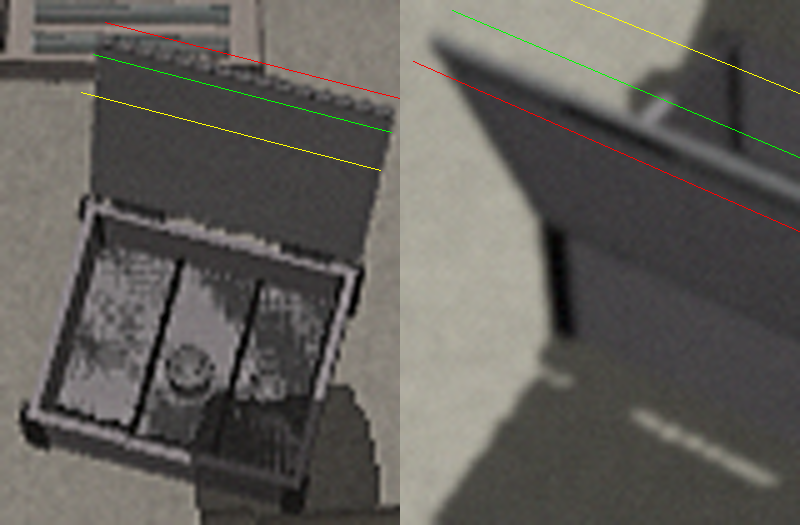

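The lid stands at about 110°. The medium weight stands at (188,368), but the small one is in the arm's shadow, so I'll move aside and look again.

```bash
python3 -m inch '[[[0,50,0],[0,0,0],-0.3],[[0,100,0],[0,0,0],-0.3],[[0,150,0],[0,0,0],-0.3],[[-10,200,0],[0,0,0],-0.3],[[-20,240,0],[0,0,0],-0.3],[[-20,240,0],[0,0,0],-0.3]]'
python3 - <<'E'
from ov import *
st()
f=env.grab_frame("top")
cv2.imwrite("pics/fin2.png",zoom(f,(235,100),(80,105),5))
E
```

```text
clock: 23.55
position: [0.3905, 0.2499, 0.4165]
orientation: [-0.191, 0.68, 0.191, 0.682]
contact_force: [0.5, -0.3, -0.5]
grip_width: 0.0553
t 23.55 p [0.3905 0.2499 0.4165] x [ 0.003  0.002 -1.   ] y [-0.521  0.854  0.   ] F [ 0.5 -0.3 -0.5] M [-0.04 -0.02  0.02] w 0.0553 q [ 0.16  0.2  -0.88  1.98  0.18  1.04  1.32]
```

View pics/fin2.png

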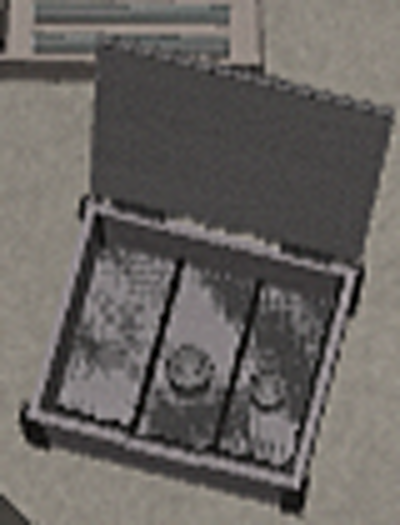

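Both remaining weights stand in their bays, at (188,368) and (267,388).

```bash
python3 -c "
from station import env
print(env.hand_in())"
```

```text
the job is handed in; nothing more can be done
None
```

The job is done and handed in at about 23.6 s of the 72 s. I put the black spatula's blade into the notch and levered the lid open. I then laid the spatula flat on the bench close to where it had been, and set the largest weight on the pan.

- **Lid:** it leans back at about 110°, judged from the top and scene views.
- **Large weight:** it stands upright within about 2 mm of the pan's centre, by overlays in both views. At touch-down the force reading was about 6 N.
- **Other weights:** the medium and small ones still stand in their bays. I moved the arm aside to see the small one, which had been in shadow.
- **Bystanders:** they look unmoved in the last views. The stopper is the one I didn't check separately.
- **Robot:** it was clear of everything at hand-in. The highest wrist force I read, between moves, was about 7 N.

No check failed. The two cameras disagreed by 2–3 mm at most on the fitted positions. My first pan estimates were 7–8 mm apart, until an overlay ring fitted both views.

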